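Reset the peak pointer of the kitchen thermometer

TASK

Before the next roast, reset the peak pointer of the round dial thermometer: turn its knob anticlockwise until the pointer is fully home at its zero stop, then let go. The square timer with the same kind of knob is still timing something, so leave its pointer as it is.

Things in the scene. Friction and masses are not known exactly. Their poses are not given: they have to be found in the camera images.
- peak_knob (a joint): Knob and peak pointer of the round thermometer (aluminium drum 120 mm across, fixed). Upright axis at the dial's middle. 0 = home: pointer on the bold zero mark (the scale's anticlockwise end), at a firm stop (steel pin just beyond, 36 mm from the axis, 6 mm high). Grows clockwise seen from above, to 2.4 rad; starts at 0.7 to 1.3. Friction 0.04 N m, stays where left.
- peak_grip (a point): On that knob's axis, 62 mm above the worktop, 22 mm above the white dial face. Black upright bar 46 mm long, 12 mm wide, its flat sides from 16 mm below this point to 12 mm above (bar's top). x axis: along the bar to the pointer end (white line on top; a thin black pointer lies 19 mm below this point, out to 43 mm from the axis). z axis: up.
- timer_tip (a point): Tip of the pointer of the other instrument, the timer: aluminium case 104 x 104 mm square, 40 mm high, fixed, with an identical black bar knob and pointer. The point is 42 mm from that knob's axis, 3 mm above the white face; x axis: outward along the pointer. To be left where it is.

How it is judged:
By the outcome, as a careful person would: the job done as asked, in the order asked, and still so for the second after the job is handed in, with the robot touching nothing.
It also fails if it takes over 32 s, if anything falls off the work surface, if the arm or the gripper's body presses on something with over 40 N, if the wrist force passes 120 N, or if a joint passes its speed limit or range.

ROBOT

A 6-joint arm with a two-finger parallel gripper is mounted at the origin on a cart in front of the work surface, level with it; the furniture and walls round the work are solid. World frame = base frame: x ahead of the robot, y to its left, z up, the work surface at z = 0. Lengths are in m, angles in rad, forces in N, time in s.
With the tool pointing down it reaches from about 0.4 to 0.825 m from the base axis. Payload 7 kg.
Tool frame: the origin (TCP) lies at the very end of the fingers, on their centre line; the grasp point (between the pads) lies 19 mm behind it; z points along the fingers, y is the line along which they close (so a half turn about z gives the same grasp; the last joint's range is limited). The gripper opens to 88 mm and grips with 3 to 60 N. Pads are 19 mm wide; open, the fingers measure 130 mm over their backs; the gripper's body (78 mm by 193 mm) begins 47 mm behind the grasp point.
Start: joints at [1.449, 0.359, 0.012, 0, -1.224, -0.288], TCP at [0.269, 0.619, 0.227] pointing down, gripper open.
Joint ranges: [-3.07, 3.07], [-1.43, 2.12], [-1.02, 1.25], [-3.03, 1.67], [-3.05, -0], [-3.03, 3.03]. Speed limits (rad/s): [2.39, 2.39, 3.01, 3.14, 3.14, 3.14].

INTERFACE

Orientations are given as [roll, pitch, yaw] about the fixed x, y, z axes, in that order (R = Rz(yaw) Ry(pitch) Rx(roll)).
In Python, from station import arm gives the robot as it stands. The module is installed in compiled form; this text tells all that it offers.
- The arm moves only by the shell command python3 -m crank 'ROWS' [FORCE]. ROWS is JSON, a list of rows, each an object of numbers: "dx", "dy", "dz": the shift along the world's x, y, z in m; "twist": the turn about the world's z in degrees; "grip": the opening, from -1 (shut) to 1 (fully open). A call has exactly 5 rows; each row is the pose to reach, as a shift and turn from the pose commanded when the call began; what a row does not reach only later rows make up. A row lasts 1/12 s, in which the tool goes at most 41.7 mm and 7.16 degrees, less where a joint would pass 70% of its speed; a pose out of reach is approached as far as the arm can. A call with a gripper value outside its range is refused whole. The fingers move at their own pace and stop on an object; FORCE is the grip in N (left out, the last holds). Time passes only in rows, so rows that repeat a pose let the fingers close, or fill a call up. It gives the time, the measured TCP pose, the force, the opening and the grip force at its end, in the units of the state.
- arm.get_state(): the state, without advancing time (a new reading comes with each control period).
- arm.grab_frame(name): name is "scene" or "top" or "wrist"; returns the picture (480x640x3 uint8, red, green, blue); there is no depth.
- arm.get_calibration(name): a dict with "fx", "fy", "cx", "cy" (pixels), "cam_to_world" (4x4, takes a point from camera to world coordinates); the wrist camera has in their place "tool_from_camera" (4x4, takes a point from camera to tool coordinates, whose origin is the TCP and whose axes are the flange's). Camera axes: x right, y down, z forward; pixel columns grow to the right and rows downward; lengths in m; the calibration is good to about 2 mm. The wrist camera is an equidistant fisheye: a pixel r from the principal point sees the ray r / f radians off the axis. A picture is of the moment at which its call begins: read the wrist's pose just before it. get_calibration takes no time and is no camera call.
- arm.job_done(): hands the job in; it is judged then, once.
The state is a dict: "t": time; "q": joint angles; "qd": joint speeds; "joint_efforts": joint torques, N m; "eef_pos": TCP position; "ee_rot": TCP orientation; "force": force on the tool from outside, world axes, zero at the start; "moment": the same for the moment, N m; "width": finger opening in m; "gripper_force": force on a finger pad.
Only numpy, scipy, OpenCV 4.12 (cv2) and the standard library are available. Lean on these libraries where they do the work, as an engineer would, in place of code of your own. Each camera call takes 0.05 s, during which the arm holds its last target. There are 200 camera calls.

## Working session

There is one attempt and no reset: what is moved stays moved. The work goes in short steps, Python scripts to look and compute and a shell command to move; the robot and the scene stay as the last step left them, time stands still between calls to the robot, and variables do not carry over. Pictures are saved under pics/ and viewed, at most 10 in all, crops included, and the job is handed in when it is done.

```bash
mkdir -p pics
cat > h.py <<'E'
import numpy as np, cv2
from station import arm
def save(name,fn):
    im=arm.grab_frame(name); cv2.imwrite('pics/'+fn,im[:,:,::-1]); return im
def ray(name,u,v):
    c=arm.get_calibration(name); T=np.array(c['cam_to_world'])
    d=T[:3,:3]@np.array([(u-c['cx'])/c['fx'],(v-c['cy'])/c['fy'],1]); return T[:3,3],d/np.linalg.norm(d)
def plane(name,u,v,z):
    o,d=ray(name,u,v); return o+d*(z-o[2])/d[2]
def cross(a,b):
    (o1,d1),(o2,d2)=a,b
    s=np.linalg.lstsq(np.c_[d1,-d2],o2-o1,rcond=None)[0]
    p,q=o1+d1*s[0],o2+d2*s[1]; return (p+q)/2,np.linalg.norm(p-q)
E
python3 - <<'E'
from h import *
np.set_printoptions(precision=3,suppress=True)
s=arm.get_state(); print(s['t'],s['eef_pos'],s['ee_rot'],s['width'])
for n in('top','scene'):
    save(n,n+'0.png'); print(n,arm.get_calibration(n))
E
```

```text
0.0 [0.269 0.619 0.226] [ 3.14 -0.   -0.41] 0.08779447542862472
top {'fx': 487.0405503961071, 'fy': 487.0405503961071, 'cx': 325.39143777573577, 'cy': 244.98808141240863, 'cam_to_world': array([[-0.021, -1.   ,  0.023,  0.466],
       [-1.   ,  0.021, -0.002, -0.08 ],
       [ 0.002, -0.024, -1.   ,  0.934],
       [ 0.   ,  0.   ,  0.   ,  1.   ]])}
scene {'fx': 503.1896794114628, 'fy': 503.1896794114628, 'cx': 314.132230213707, 'cy': 247.89038281794964, 'cam_to_world': array([[-0.641, -0.609,  0.467,  0.118],
       [-0.767,  0.505, -0.395,  0.26 ],
       [ 0.004, -0.612, -0.791,  0.761],
       [ 0.   ,  0.   ,  0.   ,  1.   ]])}
```

View pics/top0.png

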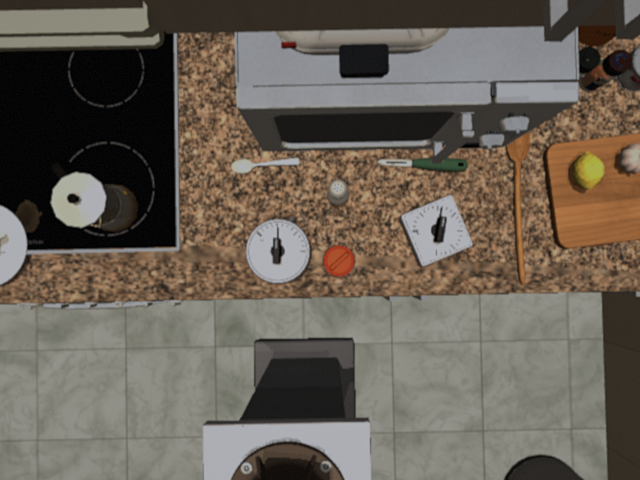

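View pics/scene0.png

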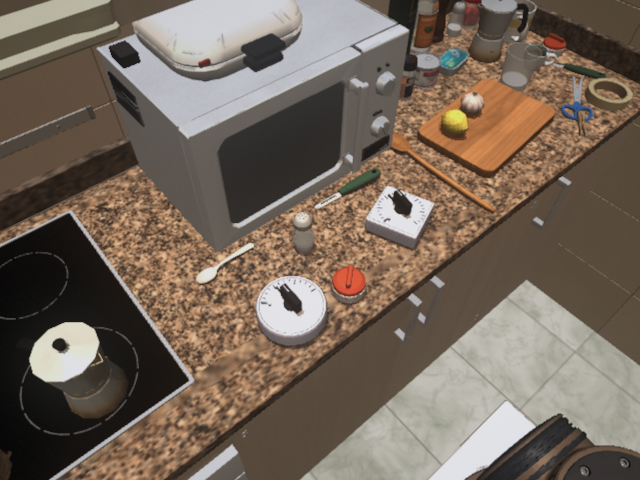

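Top view: the round dial is at about (278,250) with its bar pointing up (+x), the square timer at (437,231), a red-lidded jar at (339,261) and a shaker at (337,192). In the scene view the dial is at (291,305). I'll zoom both dials and measure.

Run:
```python
from h import *
np.set_printoptions(precision=4,suppress=True)
a=cv2.imread('pics/top0.png')[210:290,238:378]; b=cv2.imread('pics/scene0.png')[268:348,250:390]
cv2.imwrite('pics/zoom.png',np.vstack([cv2.resize(x,None,fx=3.7,fy=3.7,interpolation=cv2.INTER_CUBIC) for x in(a,b)]))
# black blob in dial, both views
P={}
for n,(x0,y0,x1,y1) in {'top':(255,222,302,280),'scene':(265,280,318,322)}.items():
    im=cv2.imread(f'pics/{n}0.png'); m=(im.max(2)<70).astype(np.uint8)
    k=np.zeros_like(m); k[y0:y1,x0:x1]=m[y0:y1,x0:x1]
    N,l,st,c=cv2.connectedComponentsWithStats(k); i=1+st[1:,4].argmax(); print(n,c[i],st[i]); P[n]=c[i]
print('bar',cross(ray('top',*P['top']),ray('scene',*P['scene'])))
# white face ellipse top view
for n,(x0,y0,x1,y1) in {'top':(238,212,318,290),'scene':(250,268,332,346)}.items():
    im=cv2.imread(f'pics/{n}0.png'); hsv=cv2.cvtColor(im,cv2.COLOR_BGR2HSV)
    m=((hsv[...,2]>150)&(hsv[...,1]<45)).astype(np.uint8); k=np.zeros_like(m); k[y0:y1,x0:x1]=m[y0:y1,x0:x1]
    cs=max(cv2.findContours(k,0,2)[0],key=cv2.contourArea); e=cv2.fitEllipse(cv2.convexHull(cs)); print(n,e); P[n]=e[0]
    print(plane(n,*e[0],.04))
print('face',cross(ray('top',*P['top']),ray('scene',*P['scene'])))
```

```text
top [277.0164 251.5027] [271 237  13  26 183]
scene [290.4071 300.0897] [279 284  22  29 312]
bar (array([0.4769, 0.0066, 0.0547]), np.float64(0.0016737627824741726))
top ((277.3121337890625, 250.64498901367188), (62.054447174072266, 62.45261764526367), 82.310791015625)
[0.478  0.0068 0.04  ]
scene ((290.6740417480469, 305.8006896972656), (60.883995056152344, 70.04411315917969), 83.53790283203125)
[0.4759 0.0084 0.04  ]
face (array([0.478 , 0.0071, 0.036 ]), np.float64(0.0002470576878580203))
```

View pics/zoom.png

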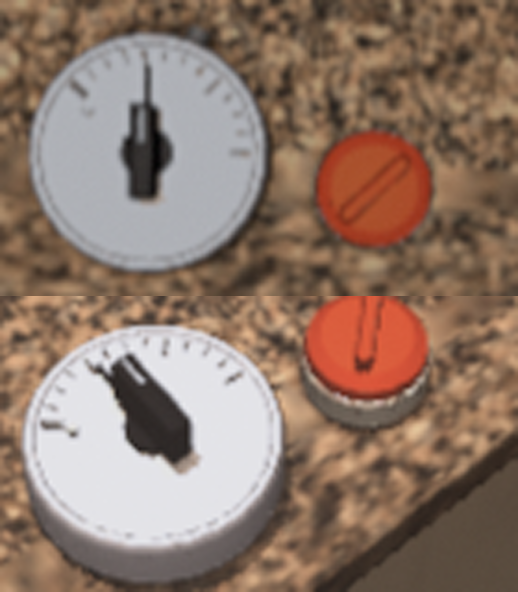

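Dial axis ≈ (0.478, 0.007), face z measured 0.036 (text 0.040), bar centroid about 0.055, all plausible. The bar points to yaw ≈ -1°, and the zero mark is ≈ 47° anticlockwise of it, with the grey pin just beyond. I'll traverse at the current height.

```bash
python3 -m crank '[{"dx":0.014,"dy":-0.039,"twist":5,"grip":1},{"dx":0.028,"dy":-0.078,"twist":10,"grip":1},{"dx":0.042,"dy":-0.117,"twist":15,"grip":1},{"dx":0.056,"dy":-0.156,"twist":20,"grip":1},{"dx":0.07,"dy":-0.195,"twist":22.5,"grip":1}]' 20
python3 -m crank '[{"dx":0.014,"dy":-0.039,"grip":1},{"dx":0.028,"dy":-0.078,"grip":1},{"dx":0.042,"dy":-0.117,"grip":1},{"dx":0.056,"dy":-0.156,"grip":1},{"dx":0.07,"dy":-0.195,"grip":1}]'
python3 -m crank '[{"dx":0.014,"dy":-0.039,"grip":1},{"dx":0.028,"dy":-0.078,"grip":1},{"dx":0.042,"dy":-0.117,"grip":1},{"dx":0.056,"dy":-0.156,"grip":1},{"dx":0.069,"dy":-0.195,"grip":1}]'
python3 -m crank '[{"dy":-0.027,"dz":-0.02,"grip":1},{"dy":-0.027,"dz":-0.05,"grip":1},{"dy":-0.027,"dz":-0.076,"grip":1},{"dy":-0.027,"dz":-0.076,"grip":1},{"dy":-0.027,"dz":-0.076,"grip":1}]'
python3 - <<'E'
from h import *
s=arm.get_state(); print(s['t'],s['eef_pos'],s['ee_rot'],s['q'])
save('wrist','w1.png'); print({k:np.round(v,4).tolist() for k,v in arm.get_calibration('wrist').items()})
E
```

```text
0.1 [0.26876841 0.6187002  0.22570527] [ 3.14007188e+00 -1.67095205e-04 -4.09879406e-01] [ 1.44913762e+00  3.59332775e-01  1.11429952e-02 -2.89282930e-04
 -1.22411210e+00 -2.88122326e-01]
{'fx': 371.6483, 'fy': 371.6483, 'cx': 314.7238, 'cy': 242.7753, 'tool_from_camera': [[-0.0, -0.9647, -0.2633, 0.0711], [1.0, 0.0002, -0.0008, -0.002], [0.0009, -0.2633, 0.9647, -0.1577], [0.0, 0.0, 0.0, 1.0]]}invalid input at $[0]: expected keys dx, dy, dz, twist, grip
invalid input at $[0]: expected keys dx, dy, dz, twist, grip
invalid input at $[0]: expected keys dx, dy, dz, twist, grip
invalid input at $[0]: expected keys dx, dy, dz, twist, grip
```

View pics/w1.png

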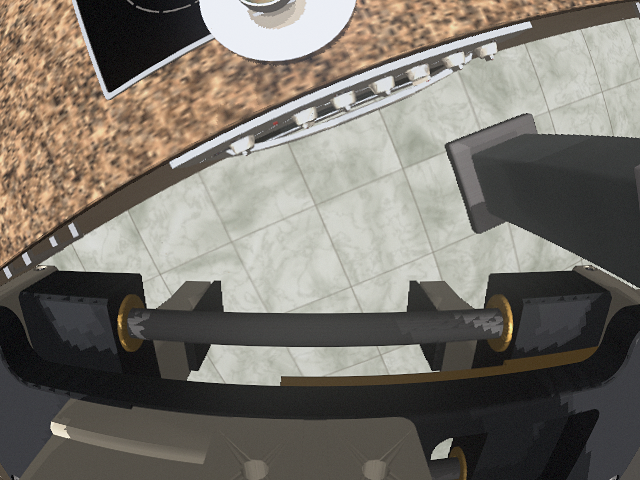

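The calls were refused because every row needs all the keys. The picture is still the start view: floor and worktop edge, with the fingers at rows 280–380. I'll resend one call at first.

```bash
python3 -m crank '[{"dx":0.014,"dy":-0.039,"dz":0,"twist":5,"grip":1},{"dx":0.028,"dy":-0.078,"dz":0,"twist":10,"grip":1},{"dx":0.042,"dy":-0.117,"dz":0,"twist":15,"grip":1},{"dx":0.056,"dy":-0.156,"dz":0,"twist":20,"grip":1},{"dx":0.07,"dy":-0.195,"dz":0,"twist":22.5,"grip":1}]' 20
```

```text
t: 0.57
eef_pos: [0.3391, 0.4221, 0.2262]
ee_rot: [3.141, 0.0, -0.012]
force: [1.6, 0.3, 0.7]
width: 0.0875
gripper_force: 0.0
```

```bash
python3 -m crank '[{"dx":0.014,"dy":-0.039,"dz":0,"twist":0,"grip":1},{"dx":0.028,"dy":-0.078,"dz":0,"twist":0,"grip":1},{"dx":0.042,"dy":-0.117,"dz":0,"twist":0,"grip":1},{"dx":0.056,"dy":-0.156,"dz":0,"twist":0,"grip":1},{"dx":0.07,"dy":-0.195,"dz":0,"twist":0,"grip":1}]'
python3 -m crank '[{"dx":0.014,"dy":-0.039,"dz":0,"twist":0,"grip":1},{"dx":0.028,"dy":-0.078,"dz":0,"twist":0,"grip":1},{"dx":0.042,"dy":-0.117,"dz":0,"twist":0,"grip":1},{"dx":0.056,"dy":-0.156,"dz":0,"twist":0,"grip":1},{"dx":0.069,"dy":-0.195,"dz":0,"twist":0,"grip":1}]'
python3 -m crank '[{"dx":0,"dy":-0.027,"dz":-0.02,"twist":0,"grip":1},{"dx":0,"dy":-0.027,"dz":-0.05,"twist":0,"grip":1},{"dx":0,"dy":-0.027,"dz":-0.076,"twist":0,"grip":1},{"dx":0,"dy":-0.027,"dz":-0.076,"twist":0,"grip":1},{"dx":0,"dy":-0.027,"dz":-0.076,"twist":0,"grip":1}]'
python3 - <<'E'
from h import *
s=arm.get_state(); print(s['t'],s['eef_pos'],s['ee_rot'],s['q'])
save('wrist','w2.png')
E
```

```text
t: 0.98
eef_pos: [0.409, 0.2271, 0.2267]
ee_rot: [-3.141, -0.0, -0.017]
force: [2.0, 0.5, -0.3]
width: 0.0874
gripper_force: 0.0
t: 1.4
eef_pos: [0.4781, 0.0321, 0.2268]
ee_rot: [-3.141, -0.001, -0.017]
force: [0.7, 0.1, -0.1]
width: 0.0876
gripper_force: 0.0
t: 1.82
eef_pos: [0.4772, 0.0065, 0.15]
ee_rot: [3.14, 0.003, -0.017]
force: [-0.3, -0.2, -0.1]
width: 0.0879
gripper_force: 0.0
1.8167 [0.47723744 0.0065343  0.15004612] [ 3.14003765e+00  2.73361458e-03 -1.72288842e-02] [ 4.27433977e-01  1.01216130e-01 -5.18549305e-01  2.79366299e-04
 -9.54167585e-01  1.12597368e+00]
```

View pics/w2.png

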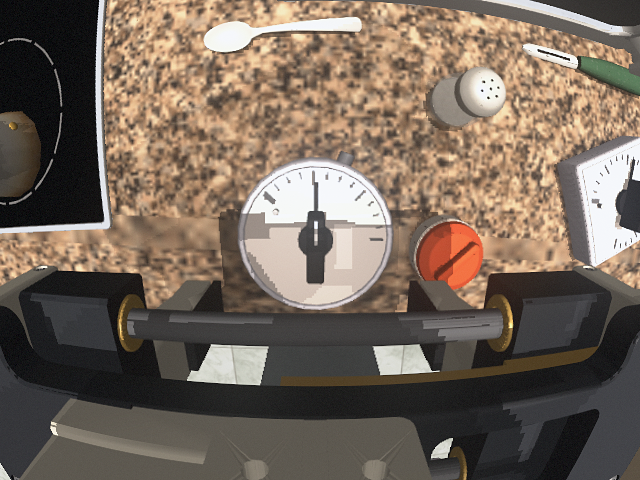

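The wrist view shows the dial around (315,234), bar along column 316 (rows 212–283), pointer tip at (316,172), bold zero mark at (269,197), and pin at (276,212). I'll turn these into world points.

```bash
cat >> h.py <<'E'
from scipy.spatial.transform import Rotation as Ro
def wray(s,u,v):
    c=arm.get_calibration('wrist'); x=(u-c['cx'])/c['fx']; y=(v-c['cy'])/c['fy']; r=np.hypot(x,y)
    k=np.sin(r)/r if r>1e-9 else 1
    T=np.array(c['tool_from_camera']); R=Ro.from_euler('xyz',s['ee_rot']).as_matrix()
    return R@T[:3,3]+s['eef_pos'], R@T[:3,:3]@np.array([x*k,y*k,np.cos(r)])
def wplane(s,u,v,z):
    o,d=wray(s,u,v); return o+d*(z-o[2])/d[2]
E
python3 - <<'E'
from h import *
np.set_printoptions(precision=4,suppress=True)
s=arm.get_state()
im=cv2.imread('pics/w2.png')
g=im.max(2); m=np.zeros(g.shape,np.uint8); m[165:300,290:342]=(g[165:300,290:342]<70)
N,l,st,c=cv2.connectedComponentsWithStats(m); i=1+st[1:,4].argmax(); print(st[i],c[i])
ys,xs=np.where(l==i)
for r in range(170,286,6): q=xs[ys==r]; print(r,(q.min(),q.max()) if len(q) else None,end=' ')
C=(wplane(s,316,212,.074)+wplane(s,316,283,.074))/2; print('\nbar ends',wplane(s,316,212,.074),wplane(s,316,283,.074),'mid',C)
print('bar height', cross(ray('top',277,251.5),wray(s,316,247)))
D=wplane(s,315,234,.04);print('face',D)
for n,p,z in(('tip',(316,172),.043),('zero',(269,197),.04),('pin',(276,212),.046)):
    w=wplane(s,*p,z)-C; print(n,np.hypot(*w[:2]),np.degrees(np.arctan2(w[1],w[0])))
E
```

```text
[301 227  28  56 604] [315.2765 261.8609]
170 None 176 None 182 None 188 None 194 None 200 None 206 None 212 None 218 None 224 None 230 (np.int64(313), np.int64(313)) 236 (np.int64(313), np.int64(313)) 242 (np.int64(307), np.int64(325)) 248 (np.int64(306), np.int64(327)) 254 (np.int64(307), np.int64(324)) 260 (np.int64(307), np.int64(323)) 266 (np.int64(307), np.int64(323)) 272 (np.int64(307), np.int64(323)) 278 (np.int64(307), np.int64(323)) 284 None 
bar ends [0.5067 0.0077 0.074 ] [0.4579 0.0085 0.074 ] mid [0.4823 0.0081 0.074 ]
bar height (array([0.4761, 0.0074, 0.0478]), np.float64(0.0015308246483456518))
face [0.4838 0.0087 0.04  ]
tip 0.047805419705908556 -1.029394596042383
zero 0.04524511529664776 48.492139279497145
pin 0.034654411191198345 55.23827821168765
```

Views agree to within about 4 mm along the bar, with the axis ≈ (0.479, 0.0075), bar yaw ≈ -1°, and zero ≈ 48.5° (about 49° to turn). I'll descend with the fingers part closed, then grip.

```bash
python3 -m crank '[{"dx":0.001,"dy":0,"dz":-0.03,"twist":0,"grip":0},{"dx":0.001,"dy":0,"dz":-0.06,"twist":0,"grip":0},{"dx":0.001,"dy":0,"dz":-0.085,"twist":0,"grip":0},{"dx":0.001,"dy":0,"dz":-0.1,"twist":0,"grip":0},{"dx":0.001,"dy":0,"dz":-0.1,"twist":0,"grip":0}]' 15
python3 -m crank '[{"dx":0,"dy":0,"dz":0,"twist":0,"grip":-1},{"dx":0,"dy":0,"dz":0,"twist":0,"grip":-1},{"dx":0,"dy":0,"dz":0,"twist":0,"grip":-1},{"dx":0,"dy":0,"dz":0,"twist":0,"grip":-1},{"dx":0,"dy":0,"dz":0,"twist":0,"grip":-1}]' 15
```

```text
t: 2.28
eef_pos: [0.4784, 0.0074, 0.0495]
ee_rot: [3.141, 0.002, -0.016]
force: [-1.1, -1.1, 1.0]
width: 0.0598
gripper_force: 0.0
t: 2.7
eef_pos: [0.4796, 0.0074, 0.0516]
ee_rot: [-3.141, -0.002, -0.017]
force: [-1.1, 0.4, 0.3]
width: 0.0262
gripper_force: 0.0
```

```bash
python3 -m crank '[{"dx":0,"dy":0,"dz":0,"twist":0,"grip":-1},{"dx":0,"dy":0,"dz":0,"twist":0,"grip":-1},{"dx":0,"dy":0,"dz":0,"twist":0,"grip":-1},{"dx":0,"dy":0,"dz":0,"twist":0,"grip":-1},{"dx":0,"dy":0,"dz":0,"twist":0,"grip":-1}]' 15
python3 -c "
from h import *
s=arm.get_state();print(s['moment'],s['force'])"
```

```text
t: 3.12
eef_pos: [0.4791, 0.0062, 0.051]
ee_rot: [3.14, -0.0, -0.017]
force: [1.9, -6.2, 4.0]
width: 0.0117
gripper_force: 15.0
[-2.34040915 -0.42368024 -0.04406981] [ 1.8668607  -6.23860853  4.02022625]
```

Gripped (11.7 mm, 15 N). The knob pushes slightly in -y, so I'll shift 1 mm and turn the first 30°.

```bash
python3 -m crank '[{"dx":0,"dy":-0.001,"dz":0,"twist":6,"grip":-1},{"dx":0,"dy":-0.001,"dz":0,"twist":12,"grip":-1},{"dx":0,"dy":-0.001,"dz":0,"twist":18,"grip":-1},{"dx":0,"dy":-0.001,"dz":0,"twist":24,"grip":-1},{"dx":0,"dy":-0.001,"dz":0,"twist":30,"grip":-1}]'
python3 -c "
from h import *
s=arm.get_state();print(s['moment'],s['force'])"
```

```text
t: 3.53
eef_pos: [0.479, 0.0067, 0.051]
ee_rot: [-3.141, -0.001, 0.511]
force: [-4.3, 5.4, 6.3]
width: 0.012
gripper_force: 15.0
[ 2.23879122  1.55600392 -0.07103185] [-4.30406069  5.40917679  6.33596679]
```

```bash
python3 -m crank '[{"dx":-0.0006,"dy":0.0008,"dz":0,"twist":4,"grip":-1},{"dx":-0.0006,"dy":0.0008,"dz":0,"twist":8,"grip":-1},{"dx":-0.0006,"dy":0.0008,"dz":0,"twist":12,"grip":-1},{"dx":-0.0006,"dy":0.0008,"dz":0,"twist":15,"grip":-1},{"dx":-0.0006,"dy":0.0008,"dz":0,"twist":15,"grip":-1}]'
python3 -c "
from h import *
s=arm.get_state();print(s['moment'],s['force']);save('wrist','w3.png')"
```

```text
t: 3.95
eef_pos: [0.4787, 0.0071, 0.051]
ee_rot: [3.141, -0.001, 0.771]
force: [-1.6, 1.3, 5.6]
width: 0.0117
gripper_force: 15.0
[0.39491736 0.37740639 0.04666483] [-1.61826306  1.26235762  5.5687896 ]
```

View pics/w3.png

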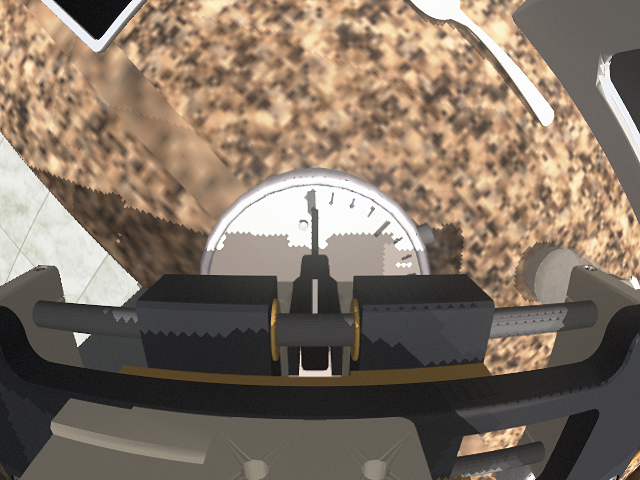

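The pointer (column 315, tip near row 205) sits just clockwise of the bold zero mark (column 311), so about 2–3° remain. I'll go slowly into the stop.

```bash
python3 -m crank '[{"dx":-0.0002,"dy":0.0002,"dz":0,"twist":1,"grip":-1},{"dx":-0.0002,"dy":0.0002,"dz":0,"twist":2,"grip":-1},{"dx":-0.0002,"dy":0.0002,"dz":0,"twist":3,"grip":-1},{"dx":-0.0002,"dy":0.0002,"dz":0,"twist":3,"grip":-1},{"dx":-0.0002,"dy":0.0002,"dz":0,"twist":3,"grip":-1}]'
python3 -c "
from h import *
s=arm.get_state();print(s['moment'],s['force'])"
python3 -m crank '[{"dx":0,"dy":0,"dz":0,"twist":1,"grip":-1},{"dx":0,"dy":0,"dz":0,"twist":2,"grip":-1},{"dx":0,"dy":0,"dz":0,"twist":2,"grip":-1},{"dx":0,"dy":0,"dz":0,"twist":2,"grip":-1},{"dx":0,"dy":0,"dz":0,"twist":2,"grip":-1}]'
python3 -c "
from h import *
s=arm.get_state();print(s['moment'],s['force'])"
```

```text
t: 4.42
eef_pos: [0.4787, 0.0071, 0.051]
ee_rot: [3.141, -0.001, 0.82]
force: [0.4, 0.5, 6.1]
width: 0.0122
gripper_force: 15.0
[-0.12663693  0.02325914 -0.23330317] [0.40582452 0.53591843 6.05809379]
t: 4.83
eef_pos: [0.4787, 0.0071, 0.0509]
ee_rot: [3.141, -0.001, 0.854]
force: [-0.1, -0.3, 6.2]
width: 0.0121
gripper_force: 15.4
[-0.24747296 -0.01784802 -0.3478541 ] [-0.1429049  -0.31061756  6.21648253]
```

The moment rose to -0.35 N m against a friction of 0.04, at yaw ≈ 48°, so the pointer is on the stop. Release and rise.

```bash
python3 -m crank '[{"dx":0,"dy":0,"dz":0,"twist":0,"grip":-0.2},{"dx":0,"dy":0,"dz":0,"twist":0,"grip":-0.2},{"dx":0,"dy":0,"dz":0,"twist":0,"grip":-0.2},{"dx":0,"dy":0,"dz":0,"twist":0,"grip":-0.2},{"dx":0,"dy":0,"dz":0,"twist":0,"grip":-0.2}]'
python3 -m crank '[{"dx":0,"dy":0,"dz":0.02,"twist":0,"grip":-0.2},{"dx":0,"dy":0,"dz":0.05,"twist":0,"grip":-0.2},{"dx":0,"dy":0,"dz":0.08,"twist":0,"grip":-0.2},{"dx":0,"dy":0,"dz":0.1,"twist":0,"grip":-0.2},{"dx":0,"dy":0,"dz":0.1,"twist":0,"grip":-0.2}]'
python3 - <<'E'
from h import *
s=arm.get_state();im=save('wrist','w4.png');print(s['eef_pos'],s['ee_rot'],s['force'])
im=cv2.imread('pics/w4.png')[140:330,210:430]; cv2.imwrite('pics/w4z.png',cv2.resize(im,None,fx=3,fy=3,interpolation=cv2.INTER_CUBIC))
E
```

```text
t: 5.25
eef_pos: [0.4779, 0.007, 0.0504]
ee_rot: [-3.141, 0.0, 0.855]
force: [-0.7, -0.0, 0.0]
width: 0.0343
gripper_force: 0.0
t: 5.67
eef_pos: [0.4806, 0.0078, 0.1549]
ee_rot: [3.138, -0.006, 0.856]
force: [1.7, 0.0, 0.2]
width: 0.0353
gripper_force: 0.0
[0.48061454 0.00777982 0.15487305] [ 3.13763458 -0.00596734  0.85640099] [1.70904606 0.00948552 0.15723006]
```

View pics/w4z.png

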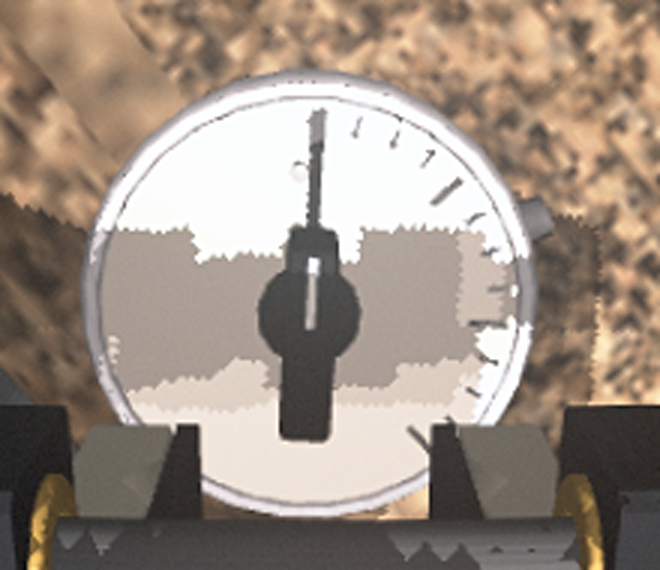

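The pointer lies right on the bold zero mark (zoom column 317, rows 110–230), next to the pin at (298,170). The gripper is clear, so I'm handing in.

```bash
python3 -c "
from station import arm
print(arm.job_done())"
```

```text
the job is handed in; nothing more can be done
None
```

The thermometer's peak pointer is home on its zero stop and released, the timer was not touched, and the job was handed in about 6 s into the 32 s allowed.

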